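# Draw a blind spacer out of the leak tester and present it hole-up

## Task

Pull the leak tester's loading shuttle fully out from under the test head by its black knob, so that the spacer riding on it comes clear. Then pick up the spacer, turn it so that its deep blind hole (not the shallow recess in the opposite end) points straight up, and finish while still holding it steady like that in the gripper, its underside at least 100 mm above the bench and touching nothing else. Leave the shuttle out and do not disturb the other parts on the bench.

Things in the scene. Friction and masses are not known exactly. Their poses are not given: they have to be found in the camera images.
- shuttle (a joint): travel of the loading shuttle in m: 0 = fully in, under the test head; 0.12 = fully out (hard stop). About 2.5 N of sliding friction; it stays where it is left.
- shuttle_knob (a point): grip point of the shuttle's upright black knob (round, 18 mm diameter, 45 mm tall), 58 mm above the bench, 17 mm below the knob's top. x axis: level, into the machine; the shuttle pulls out along -x. The knob stands on a 26 mm wide tongue, 100 mm in front of the pad's middle.
- pad_top (a point): centre of the top of the round olive-green pad (90 mm diameter, top 45 mm above the bench, on a 100 x 100 mm dark steel plate) that rides on the shuttle and carries the spacer. Same axes as shuttle_knob.
- nozzle_tip (a point): lower tip of the fixed brass test nozzle (10 mm diameter), 97 mm above the bench; 18 mm above the tip is a 60 mm round clamp disc on a plunger, under a bracket arm (underside 236 mm above the bench) on a 28 mm column 95 mm behind the nozzle. The pad lies beneath it when the shuttle is in.
- spacer_mid (a point): centre of the loose square aluminium spacer, 40 x 40 mm across, 44 mm long, about 0.15 kg, lying on a long side on the pad (centre 20 mm above it). Long axis = own x. A blind hole (20 mm wide, 28 deep) opens in its -x end; the +x end has a look-alike recess only 4 mm deep. The hole starts level, facing the robot or anywhere round to sideways. y: level, across two flat sides.
- spacer_hole (a point): centre of the mouth of the spacer's deep blind hole, 22 mm from spacer_mid along the spacer's -x axis; same axes as spacer_mid.
- white_cap: bystander: loose white plastic cap, 38 mm diameter, 34 mm tall; origin under its centre. Leave it alone.
- grey_ring: bystander: loose dark steel ring, 60 mm outside, 16 mm tall; origin under its centre. Leave it alone.
- wrench: bystander: loose wrench lying on the bench; origin on its underside near mid-length. Leave it alone.
Not all that is in view belongs to the job. There is more than one size of the part that bears spacer_mid; the job needs the smallest.

How it is judged:
By the outcome, as a careful person would: the job done as asked, in the order asked, and still so for the second after the job is handed in, while the arm keeps its last pose, push and grip.
It also fails if it takes over 46 s, if anything falls off the work surface, if the arm or the gripper's body presses on something with over 40 N, if the wrist force passes 120 N, or if a joint passes its speed limit or range.

## Robot

A 7-joint arm with a two-finger parallel gripper is mounted at the origin on the work surface. World frame = base frame: x ahead of the robot, y to its left, z up, the work surface at z = 0. Lengths are in m, angles in rad, forces in N, time in s.
With the tool pointing down it reaches from about 0.425 to 0.875 m from the base axis. Payload 4.7 kg.
Tool frame: the origin (TCP) lies between the finger pads; the fingertips stand 14 mm ahead of it and the grasp point (between the pads) lies 5 mm behind it; z points along the fingers, y is the line along which they close (so a half turn about z gives the same grasp; the last joint's range is limited). The gripper opens to 87 mm and grips with 3 to 60 N. Pads are 19 mm wide; open, the fingers measure 117 mm over their backs; the gripper's body (75 mm by 190 mm) begins 51 mm behind the grasp point.
Start: joints at [-1.132, 0.321, -0.07, 1.45, 0.023, 1.371, -0.057], TCP at [0.268, 0.592, 0.201] pointing down, gripper open.
Joint ranges: [-2.86, 2.86], [-0.3, 2.09], [-1.38, 1.24], [0.06, 2.45], [-1.56, 4.7], [0.09, 2.05], [-2.69, 2.69]. Speed limits (rad/s): [2.57, 2.57, 3.14, 3.14, 3.14, 3.14, 3.14].

## Interface

Orientations are given as a rotation vector (axis times angle).
In Python, from bench import get_state, get_image, camera_params, close_job gives the robot as it stands. The module is installed in compiled form; this text tells all that it offers.
- The arm moves only by the tool arm_command, never from a script. Its argument "motion" is a list of rows, each a list of 5 numbers: the finger opening in mm, from 0 to 87, then the shift along the tool's x, y, z in mm, then the turn about the tool's z in degrees. In form: [[gripper, x, y, z, spin], ...]. A call has 1 to 5 rows; each row is the pose to reach, as a shift and turn from the pose commanded when the call began, along the tool's axes at that moment; what a row does not reach only later rows make up. A row lasts 1/12 s, in which the tool goes at most 41.7 mm and 7.16 degrees, less where a joint would pass 70% of its speed; a pose out of reach is approached as far as the arm can. A call with a gripper value outside its range is refused whole. The fingers move at their own pace and stop on an object; "newtons" is the grip in N (left out, the last holds). Time passes only in rows, so rows that repeat a pose let the fingers close. It gives the time, the measured TCP pose, the force, the opening and the grip force at its end, in the units of the state.
- get_state(): the state, without advancing time (a new reading comes with each control period).
- get_image(name): name is "side" or "top"; returns (picture, depth): 384x512x3 uint8, red, green, blue; 384x512 float32, m along the optical axis (not along the pixel's ray), 0 where there is no reading.
- camera_params(name): a dict with "intrinsics" (3x3 intrinsics, pixels), "extrinsics" (4x4, takes a point from camera to world coordinates). Camera axes: x right, y down, z forward; pixel columns grow to the right and rows downward; lengths in m; the calibration is good to about 2 mm. A picture is of the moment at which its call begins. camera_params takes no time and is no camera call.
- close_job(): hands the job in; it is judged then, once.
The state is a dict: "time": time; "joint_positions": joint angles; "qd": joint speeds; "joint_torque": joint torques, N m; "position": TCP position; "tool_rot": TCP orientation; "ft_force": force on the tool from outside, world axes, zero at the start; "torque": the same for the moment, N m; "grip_width": opening from 0.0 (shut) to 1.0 (fully open); "grip_force": force on a finger pad.
Only numpy, scipy, OpenCV 4.12 (cv2) and the standard library are available. Lean on these libraries where they do the work, as an engineer would, in place of code of your own. Each camera call takes 0.05 s, during which the arm holds its last target. There are 200 camera calls.

## Working session

There is one attempt and no reset: what is moved stays moved. The work goes in short steps, Python scripts to look and compute and a tool call to move; the robot and the scene stay as the last step left them, time stands still between calls to the robot, and variables do not carry over. Pictures are saved under pics/ and viewed, at most 12 in all, crops included, and the job is handed in when it is done.

Besides the shell and the picture viewer there is one more tool, called after "Request:" as name([rows], argument=value, ...), one row to a line, values as JSON. arm_command: Moves the arm, as the interface text tells. Its arguments: {"type":"object","properties":{"motion":{"type":"array"},"newtons":{"type":"number"}},"required":["motion"]}

```bash
mkdir -p pics
cat > h.py <<'E'
import numpy as np, cv2
from bench import *
from scipy.spatial.transform import Rotation as R
def snap(n,tag):
    p,d=get_image(n); cv2.imwrite(f'pics/{tag}.png',p[:,:,::-1]); np.savez(f'{tag}.npz',p=p,d=d); return p,d
def pt(n,d,u,v,w=1):
    c=camera_params(n);K=np.array(c['intrinsics']);T=np.array(c['extrinsics'])
    a=d[v-w:v+w+1,u-w:u+w+1]; z=np.median(a[a>0])
    return (T@np.r_[np.linalg.inv(K)@[u,v,1]*z,1])[:3]
def proj(n,P):
    c=camera_params(n);K=np.array(c['intrinsics']);T=np.linalg.inv(np.array(c['extrinsics']))
    q=K@(T@np.r_[P,1])[:3]; return q[:2]/q[2]
E
python3 - <<'E'
from h import *
for n in('side','top'):
    p,d=snap(n,n+'0')
    print(n,np.round(camera_params(n)['extrinsics'],3).tolist(),np.round(camera_params(n)['intrinsics'],1).tolist())
a=cv2.imread('pics/side0.png');b=cv2.imread('pics/top0.png')
s=get_state();print(s)
E
```

```text
side [[-0.937, -0.265, 0.227, 0.514], [-0.349, 0.696, -0.628, 0.584], [0.008, -0.668, -0.744, 0.701], [0.0, 0.0, 0.0, 1.0]] [[350.0, 0.0, 253.4], [0.0, 350.0, 194.6], [0.0, 0.0, 1.0]]
top [[0.026, -0.997, 0.075, 0.583], [-1.0, -0.026, 0.006, 0.05], [-0.004, -0.075, -0.997, 1.11], [0.0, 0.0, 0.0, 1.0]] [[452.6, 0.0, 248.1], [0.0, 452.6, 199.4], [0.0, 0.0, 1.0]]
{'time': 0.1, 'joint_positions': array([-1.13189685,  0.32176108, -0.07007617,  1.45155216,  0.02258804,
        1.37079911, -0.05689006]), 'qd': array([-0.00073793, -0.00028715,  0.00089279, -0.00355308,  0.00079513,
        0.00094806, -0.0014599 ]), 'joint_torque': array([-5.48770895e-04, -4.92571664e+01, -4.06134753e-01, -3.13399994e+01,
       -6.42684801e-02,  3.95668682e-02,  5.88735247e-05]), 'position': array([0.26771691, 0.59172211, 0.20026335]), 'tool_rot': array([-6.62165851e-01, -3.07072586e+00,  2.68563699e-03]), 'ft_force': array([-0.03814673,  0.40064626, -0.6403528 ]), 'torque': array([0.04726008, 0.00136824, 0.03045628]), 'grip_force': 0.0, 'grip_width': 0.9987869237896974}
```

View pics/side0.png

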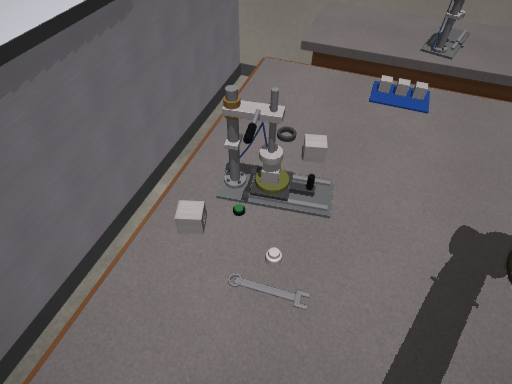

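View pics/top0.png

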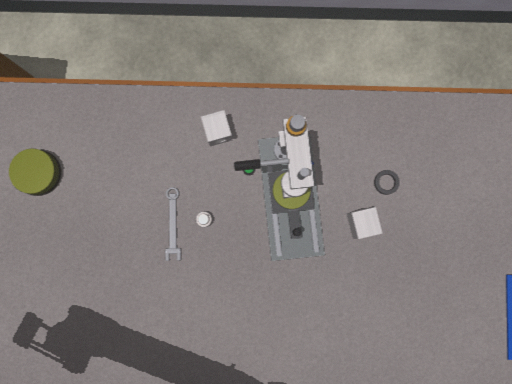

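The side view shows the knob at (311,182), with the spacer on the pad near (271,173). The top view shows the knob at (297,232), the column at (297,125) and the clamp disc at (295,184). The larger look-alike blocks stand on the bench.

Run:
```python
from h import *
s=np.load('side0.npz');t=np.load('top0.npz')
for n,f,u,v in [('side',s,311,178),('side',s,311,182),('side',s,271,174),('side',s,262,180),('top',t,297,231),('top',t,297,233),('top',t,288,203),('top',t,297,122),('top',t,304,174),('top',t,216,126),('top',t,367,222),('top',t,204,219),('top',t,173,220),('top',t,248,165),('top',t,293,183),('top',t,387,182),('side',s,320,192)]:
    print(n,u,v,pt(n,f['d'],u,v).round(4))
# clamp tongue rails direction in top
a=cv2.resize(s['p'][130:215,210:350,::-1],None,fx=5.5,fy=5.5,interpolation=cv2.INTER_CUBIC)
cv2.imwrite('pics/sc.png',a)
a=cv2.resize(t['p'][110:265,225:345,::-1],None,fx=3.8,fy=3.8,interpolation=cv2.INTER_CUBIC)
cv2.imwrite('pics/tc.png',a)
```

```text
side 311 178 [ 0.5898 -0.05    0.073 ]
side 311 182 [ 0.5878 -0.0489  0.0602]
side 271 174 [ 0.6866 -0.0206  0.0801]
side 262 180 [ 0.709  -0.0182  0.0527]
top 297 231 [ 0.591  -0.0577  0.0748]
top 297 233 [ 0.5865 -0.0577  0.0751]
top 288 203 [ 0.6567 -0.0384  0.0443]
top 297 122 [ 0.7884 -0.0314  0.2941]
top 304 174 [ 0.6913 -0.0445  0.3053]
top 216 126 [0.8336 0.1362 0.0579]
top 367 222 [ 0.6162 -0.2215  0.0574]
top 204 219 [0.6142 0.1599 0.032 ]
top 173 220 [0.6105 0.2378 0.008 ]
top 248 165 [0.7104 0.0565 0.2702]
top 293 183 [ 0.6805 -0.0299  0.254 ]
top 387 182 [ 7.180e-01 -2.852e-01 -7.000e-04]
side 320 192 [ 0.5619 -0.0712  0.0096]
```

View pics/sc.png

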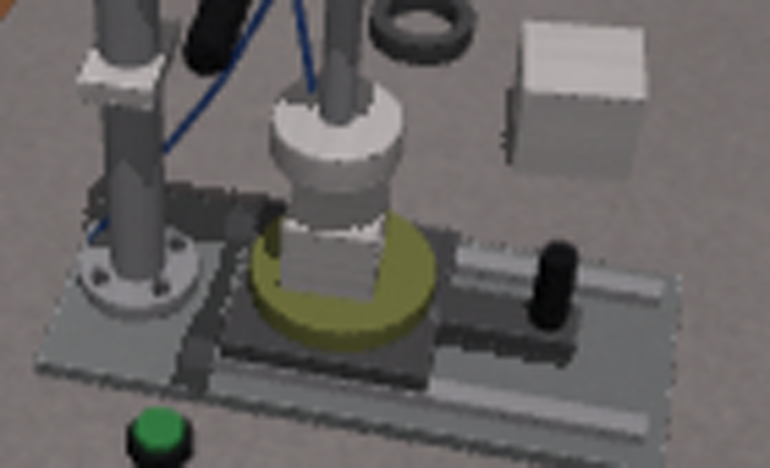

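View pics/tc.png

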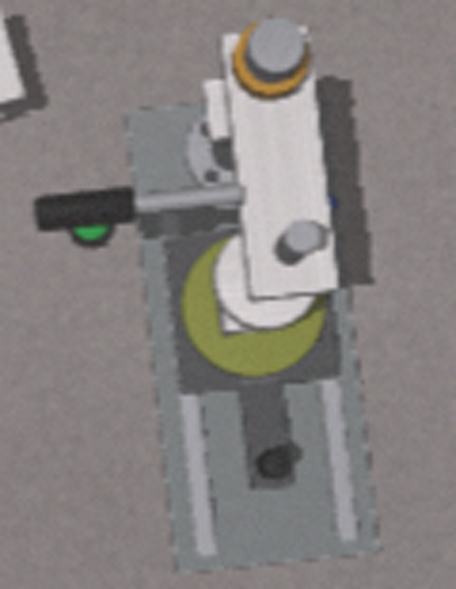

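The top crop shows the shuttle axis tilted about 7° and the knob top at about (297,231). The side crop shows a blank spacer face toward +y, so the hole probably faces -x. I'll start moving.

```bash
cat >> h.py <<'E'
def go(P,yaw_y=None):
    "print shift in tool mm and spin deg to bring TCP to P with tool y at world yaw"
    s=get_state(); r=R.from_rotvec(s['tool_rot']); M=r.as_matrix()
    d=M.T@(np.array(P)-s['position'])*1000
    cy=np.degrees(np.arctan2(M[1,1],M[0,1])); 
    sp=0 if yaw_y is None else -((yaw_y-cy+90)%180-90)
    print('t',round(s['time'],2),'pos',s['position'].round(4),'z',M[:,2].round(3),'yawy',cy.round(2),'q7',s['joint_positions'][6].round(2),'F',s['ft_force'].round(1),'w',s['grip_width']*87,s['grip_force'])
    print('shift',d.round(1),'spin',np.round(sp,1))
E
python3 -c "
from h import *
go([.585,-.057,.2],97.2)"
```

```text
t 0.1 pos [0.2677 0.5917 0.2003] z [-0.001 -0.002 -1.   ] yawy 65.66 q7 -0.06 F [-0.   0.4 -0.6] w 86.89446236970367 0.0
shift [-556.4 -460.3    1.1] spin -31.5
```

Request:
arm_command([
  [87,-30,-24,0,-6],
  [87,-60,-48,0,-12],
  [87,-92,-73,0,-18],
  [87,-123,-98,0,-25],
  [87,-155,-124,0,-31],
], newtons=30)

```text
time: 0.52
position: [0.3582, 0.4137, 0.2007]
tool_rot: [0.193, -3.135, 0.001]
ft_force: [0.6, 0.1, 0.1]
grip_width: 1.003
grip_force: 0.0
```

```bash
python3 -c "
from h import *
go([.587,-.057,.2],97.2)"
```

```text
t 0.52 pos [0.3582 0.4137 0.2007] z [-0.001 -0.    -1.   ] yawy 97.05 q7 0.79 F [0.6 0.1 0.1] w 87.25989743945598 0.0
shift [-169.4 -495.2    0.8] spin -0.2
```

Request:
arm_command([
  [87,-13,-37,0,0],
  [87,-26,-74,0,0],
  [87,-39,-112,0,0],
  [87,-52,-150,0,0],
  [87,-65,-188,0,0],
])

```text
time: 0.93
position: [0.4446, 0.2341, 0.201]
tool_rot: [0.183, -3.136, -0.0]
ft_force: [0.5, -0.2, -0.3]
grip_width: 1.0
grip_force: 0.0
```

Request:
arm_command([
  [87,-13,-37,0,0],
  [87,-26,-74,0,0],
  [87,-39,-112,0,0],
  [87,-52,-150,0,0],
  [87,-65,-188,0,0],
])

```text
time: 1.35
position: [0.531, 0.0551, 0.2011]
tool_rot: [0.183, -3.136, -0.0]
ft_force: [1.8, 0.8, 0.3]
grip_width: 0.998
grip_force: 0.0
```

Request:
arm_command([
  [87,-13,-37,0,0],
  [87,-26,-74,0,0],
  [87,-38,-117,20,0],
  [87,-38,-117,20,0],
  [87,-38,-117,20,0],
])

```text
time: 1.77
position: [0.5811, -0.059, 0.1793]
tool_rot: [0.172, -3.133, 0.003]
ft_force: [-0.1, 1.2, -0.2]
grip_width: 1.004
grip_force: 0.0
```

```bash
python3 -c "
from h import *
go([.588,-.057,.056],97.2)"
```

```text
t 1.77 pos [ 0.5811 -0.059   0.1793] z [-0.004 -0.002 -1.   ] yawy 96.29 q7 1.81 F [-0.1  1.2 -0.2] w 87.3597589212223 0.0
shift [ -7.6   1.4 123.3] spin -0.9
```

Request:
arm_command([
  [87,-8,1,30,-1],
  [87,-8,1,60,-1],
  [87,-8,1,90,-1],
  [87,-8,1,122,-1],
  [87,-8,1,122,-1],
])

```text
time: 2.18
position: [0.5845, -0.0498, 0.053]
tool_rot: [0.213, -3.123, -0.003]
ft_force: [-1.4, -0.3, -1.7]
grip_width: 1.005
grip_force: 0.0
```

Request:
arm_command([
  [10,0,0,0,0],
  [10,0,0,0,0],
  [10,0,0,0,0],
  [10,0,0,0,0],
  [10,0,0,0,0],
], newtons=40)

```text
time: 2.6
position: [0.5911, -0.0528, 0.0611]
tool_rot: [-0.21, 3.132, 0.0]
ft_force: [0.2, -1.1, 0.4]
grip_width: 0.709
grip_force: 0.0
```

```bash
python3 -c "
from h import *
go([.588,-.057,.056],97.2)"
```

```text
t 2.6 pos [ 0.5911 -0.0528  0.0611] z [ 0.003  0.    -1.   ] yawy 97.66 q7 1.87 F [ 0.2 -1.1  0.4] w 61.68161492426189 0.0
shift [ 3.7 -3.7  5.1] spin 0.5
```

Request:
arm_command([
  [10,2,-3,4,0],
  [10,2,-3,4,0],
  [10,2,-3,4,0],
  [10,2,-3,4,0],
  [10,2,-3,4,0],
])

```text
time: 3.02
position: [0.5884, -0.0561, 0.0552]
tool_rot: [-0.21, 3.135, 0.0]
ft_force: [0.6, 0.2, -1.2]
grip_width: 0.325
grip_force: 0.0
```

Request:
arm_command([
  [10,0,0,0,0],
  [10,0,0,0,0],
  [10,0,0,0,0],
  [10,0,0,0,0],
  [10,0,0,0,0],
])

```text
time: 3.43
position: [0.5884, -0.0561, 0.0553]
tool_rot: [-0.21, 3.134, 0.0]
ft_force: [0.1, -0.2, -0.3]
grip_width: 0.121
grip_force: 0.0
```

```bash
python3 -c "
from h import *
go([.588,-.057,.056],97.2)"
```

```text
t 3.43 pos [ 0.5884 -0.0561  0.0553] z [ 0.  0. -1.] yawy 97.67 q7 1.87 F [ 0.1 -0.2 -0.3] w 10.566033480357268 0.0
shift [ 0.5 -0.9 -0.7] spin 0.5
```

Run:
```python
from h import *
p,d=snap('side','s1')
q,e=snap('top','t1')
a=cv2.resize(p[120:220,220:370,::-1],None,fx=4,fy=4,interpolation=cv2.INTER_CUBIC)
b=cv2.resize(q[150:275,240:350,::-1],(352,400),interpolation=cv2.INTER_CUBIC)
cv2.imwrite('pics/c1.png',cv2.resize(np.hstack([a,b]),(800,336)))
print(get_state()['grip_width']*87, proj('side',[.5884,-.0561,.06]))
```

```text
10.316042610913636 [311.45042561 180.11426757]
```

View pics/c1.png

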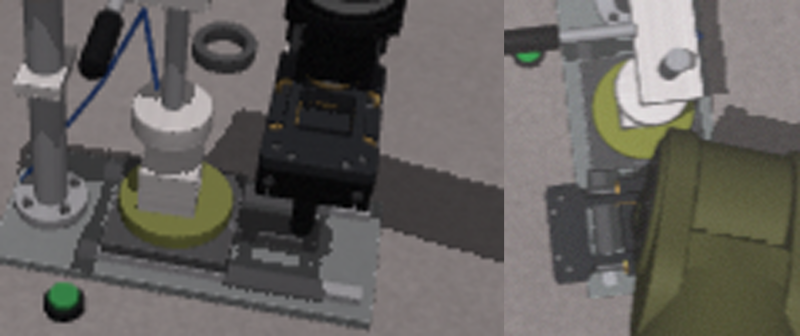

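Run:
```python
from h import *
for n,f in (('side','side0'),('side','s1'),('top','top0'),('top','t1')):
    z=np.load(f+'.npz');p=z['p'].astype(int)
    m=(p[...,0]>p[...,2]+35)&(p[...,1]>p[...,2]+35);m[:, :240]=0; m[:,340:]=0;m[:150]=0;m[230:]=0
    v,u=np.nonzero(m); 
    if len(u): print(f,len(u),u.min(),u.max(),v.min(),v.max())
d=np.load('s1.npz')['d']; T=camera_params('side')
for v in range(172,194,3):
    print(v,[tuple((pt('side',d,u,v,0)*1000).round().astype(int).tolist()) for u in range(298,322,4)])
```

```text
side0 297 256 288 169 190
s1 309 256 329 157 190
top0 481 273 309 173 208
t1 423 273 309 173 221
172 [(610, 34, 164), (601, 39, 171), (592, 38, 174), (584, 37, 176), (575, 38, 180), (567, 36, 181)]
175 [(609, 34, 155), (600, 35, 159), (592, 32, 159), (583, 31, 162), (575, 29, 163), (566, 35, 171)]
178 [(630, -93, 18), (599, 33, 148), (591, 33, 151), (582, 31, 153), (574, 30, 154), (565, 28, 156)]
181 [(628, -90, 10), (617, -90, 13), (607, -93, 14), (591, -47, 64), (586, -95, 20), (576, -102, 17)]
184 [(622, -59, 30), (612, -62, 31), (602, -68, 29), (589, -49, 52), (584, -92, 12), (574, -99, 9)]
187 [(619, -49, 30), (609, -53, 30), (599, -53, 33), (588, -48, 42), (579, -62, 32), (571, -87, 10)]
190 [(616, -41, 27), (606, -43, 29), (596, -45, 31), (586, -48, 32), (577, -53, 31), (569, -76, 10)]
193 [(616, -46, 10), (606, -49, 12), (595, -42, 23), (585, -46, 23), (575, -48, 25), (566, -66, 10)]
```

Run:
```python
from h import *
z=np.load('s1.npz');d=z['d']
for v in range(176,192):
    print(v,[tuple((pt('side',d,u,v,0)*1000).round().astype(int).tolist()) for u in range(306,317,2)])
a=cv2.resize(z['p'][125:200,285:345,::-1],None,fx=8,fy=8,interpolation=cv2.INTER_NEAREST)
cv2.imwrite('pics/c2.png',cv2.convertScaleAbs(a,alpha=2.2))
```

```text
176 [(592, 32, 156), (587, 31, 157), (583, 31, 158), (579, 30, 159), (575, 31, 161), (570, 30, 162)]
177 [(591, 32, 154), (587, 34, 156), (582, 33, 158), (579, 28, 154), (574, 30, 158), (570, 28, 157)]
178 [(591, 33, 151), (586, 33, 153), (582, 31, 153), (578, 30, 153), (574, 30, 154), (570, 28, 154)]
179 [(608, -96, 18), (586, 30, 147), (582, 29, 148), (578, 29, 149), (573, 29, 151), (569, 28, 151)]
180 [(607, -94, 17), (596, -50, 63), (591, -49, 67), (586, -51, 66), (573, 29, 147), (569, 32, 152)]
181 [(607, -93, 14), (596, -50, 60), (591, -47, 64), (586, -50, 63), (586, -95, 20), (581, -96, 21)]
182 [(606, -94, 10), (595, -50, 56), (590, -48, 60), (585, -49, 61), (586, -99, 12), (580, -98, 15)]
183 [(606, -90, 9), (595, -49, 54), (590, -49, 56), (585, -49, 57), (585, -97, 11), (580, -97, 13)]
184 [(602, -68, 29), (594, -49, 51), (589, -49, 52), (585, -51, 52), (584, -92, 12), (579, -95, 11)]
185 [(601, -63, 30), (594, -48, 48), (589, -47, 51), (584, -52, 48), (581, -72, 29), (578, -90, 12)]
186 [(599, -54, 37), (594, -50, 42), (588, -49, 45), (584, -51, 45), (580, -68, 29), (577, -88, 11)]
187 [(599, -53, 33), (593, -47, 41), (588, -48, 42), (583, -53, 39), (579, -62, 32), (576, -85, 10)]
188 [(598, -52, 30), (592, -48, 37), (587, -49, 38), (583, -53, 36), (579, -60, 30), (575, -80, 12)]
189 [(597, -50, 29), (592, -50, 32), (587, -50, 33), (583, -54, 30), (578, -57, 30), (575, -78, 10)]
190 [(596, -45, 31), (591, -46, 32), (586, -48, 32), (582, -50, 32), (577, -53, 31), (574, -73, 12)]
191 [(596, -43, 30), (591, -44, 30), (586, -45, 31), (581, -49, 29), (576, -50, 30), (573, -69, 12)]
```

View pics/c2.png

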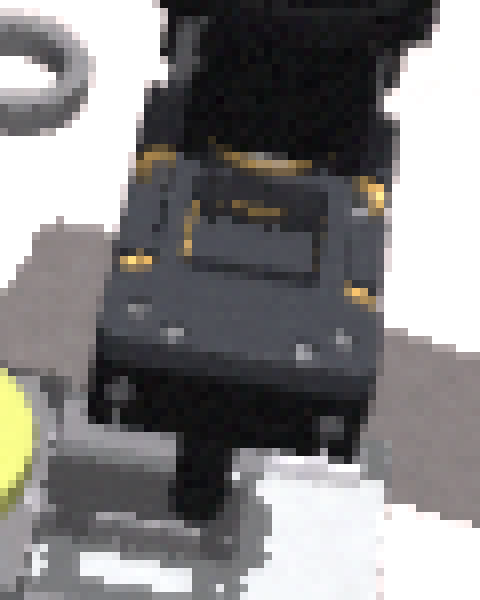

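The enlarged crop shows the knob, pixels (308–312, 180–190), untouched below the gripper. The body's underside is at about z = 0.148, so the fingers closed above the knob. The real tool height is therefore about 37 mm more than reported. I'll open, go down a little and probe.

Request:
arm_command([
  [45,0,0,0,0],
  [45,0,0,0,0],
  [45,0,0,0,0],
  [45,0,0,0,0],
  [45,0,0,0,0],
])

```text
time: 3.95
position: [0.5884, -0.0561, 0.0553]
tool_rot: [-0.21, 3.134, 0.0]
ft_force: [-0.0, -0.1, 0.5]
grip_width: 0.41
grip_force: 0.0
```

Request:
arm_command([
  [45,0,0,0,0],
  [45,0,0,4,0],
  [45,0,0,8,0],
  [45,0,0,12,0],
  [45,0,0,15,0],
])

```text
time: 4.37
position: [0.5879, -0.0561, 0.0395]
tool_rot: [0.21, -3.134, -0.0]
ft_force: [0.5, -0.2, -1.0]
grip_width: 0.519
grip_force: 0.0
```

Request:
arm_command([
  [8,0,0,0,0],
  [8,0,0,0,0],
  [8,0,0,0,0],
  [8,0,0,0,0],
  [8,0,0,0,0],
], newtons=20)

```text
time: 4.78
position: [0.5885, -0.0562, 0.0405]
tool_rot: [-0.21, 3.134, -0.0]
ft_force: [1.1, -2.7, -0.4]
grip_width: 0.222
grip_force: 3.2
```

```bash
python3 -c "
from h import *
go([.588,-.057,.056],97.2)"
```

```text
t 4.78 pos [ 0.5885 -0.0562  0.0405] z [ 0. -0. -1.] yawy 97.67 q7 1.88 F [ 1.1 -2.7 -0.4] w 19.33957075757232 3.1560131907463074
shift [  0.6  -0.7 -15.5] spin 0.5
```

The fingers closed on the knob at about 19 mm, which confirms the z offset. Next I'll pull the shuttle out.

Request:
arm_command([
  [8,0,0,0,0],
  [8,3,0,0,0],
  [8,8,0,0,0],
  [8,15,0,0,0],
  [8,23,0,0,0],
], newtons=35)

```text
time: 5.2
position: [0.5659, -0.0601, 0.0405]
tool_rot: [-0.209, 3.133, -0.002]
ft_force: [3.1, -4.5, -2.1]
grip_width: 0.195
grip_force: 35.0
```

Request:
arm_command([
  [8,9,0,0,0],
  [8,19,0,0,0],
  [8,29,0,0,0],
  [8,39,0,0,0],
  [8,49,0,0,0],
])

```text
time: 5.62
position: [0.5166, -0.0667, 0.0405]
tool_rot: [-0.209, 3.133, -0.002]
ft_force: [3.5, -4.3, -2.6]
grip_width: 0.192
grip_force: 35.0
```

Request:
arm_command([
  [8,10,0,0,0],
  [8,20,0,0,0],
  [8,29,0,0,0],
  [8,36,0,0,0],
  [8,40,0,0,0],
])

```text
time: 6.03
position: [0.4766, -0.072, 0.0405]
tool_rot: [-0.209, 3.134, -0.001]
ft_force: [5.3, -4.1, -6.7]
grip_width: 0.195
grip_force: 35.0
```

Request:
arm_command([
  [8,3,0,0,0],
  [8,6,0,0,0],
  [8,9,0,0,0],
  [8,11,0,0,0],
  [8,11,0,0,0],
])

```text
time: 6.45
position: [0.477, -0.072, 0.0408]
tool_rot: [-0.21, 3.111, -0.005]
ft_force: [33.2, -2.6, -35.3]
grip_width: 0.188
grip_force: 35.0
```

```bash
python3 -c "
from h import *
go([.588,-.057,.056],97.2)
p,d=snap('side','s2'); q,e=snap('top','t2')
a=cv2.resize(p[120:240,220:400,::-1],None,fx=2.5,fy=2.5,interpolation=cv2.INTER_CUBIC)
b=cv2.resize(q[150:300,240:350,::-1],None,fx=2,fy=2,interpolation=cv2.INTER_CUBIC)
cv2.imwrite('pics/c3.png',cv2.convertScaleAbs(np.hstack([a,b]),alpha=1.5))
"
```

```text
t 6.45 pos [ 0.477  -0.072   0.0408] z [ 0.024 -0.002 -1.   ] yawy 97.73 q7 1.85 F [ 33.2  -2.6 -35.3] w 16.3586186888092 34.96040761470795
shift [-1.123e+02 -1.000e-01 -1.260e+01] spin 0.5
```

View pics/c3.png

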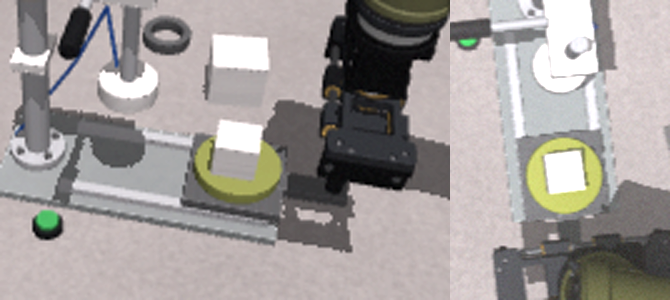

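Request:
arm_command([
  [8,-4,0,0,0],
  [8,-8,0,0,0],
  [8,-9,0,0,0],
  [45,-9,0,0,0],
  [45,-9,0,0,0],
])

```text
time: 6.97
position: [0.4744, -0.0704, 0.0402]
tool_rot: [0.21, -3.133, -0.003]
ft_force: [1.0, -0.2, 0.1]
grip_width: 0.273
grip_force: 0.0
```

Request:
arm_command([
  [45,0,0,0,0],
  [45,0,0,0,0],
  [45,0,0,0,0],
  [60,0,0,-20,0],
  [87,0,0,-60,0],
])

```text
time: 7.38
position: [0.4709, -0.0706, 0.0967]
tool_rot: [0.21, -3.124, -0.001]
ft_force: [0.1, 0.3, 0.1]
grip_width: 0.593
grip_force: 0.0
```

Request:
arm_command([
  [87,15,15,-20,0],
  [87,40,30,-40,0],
  [87,45,60,-60,0],
  [87,45,95,-60,0],
  [87,45,130,-60,0],
])

```text
time: 7.8
position: [0.4135, 0.0528, 0.1621]
tool_rot: [-0.207, 3.131, 0.003]
ft_force: [0.1, 0.5, -0.7]
grip_width: 0.947
grip_force: 0.0
```

Run:
```python
from h import *
go([.588,-.057,.056],97.2)
p,d=snap('side','s3'); q,e=snap('top','t3')
a=cv2.resize(p[160:215,285:345,::-1],None,fx=7,fy=7,interpolation=cv2.INTER_CUBIC)
b=cv2.resize(q[190:290,260:330,::-1],(270,385),interpolation=cv2.INTER_CUBIC)
cv2.imwrite('pics/c4.png',np.hstack([a,b]))
m=q.astype(int);
g=(m[...,0]>m[...,2]+35)&(m[...,1]>m[...,2]+35);g[:,:255]=0;g[:,335:]=0;g[:190]=0;g[260:]=0
v,u=np.nonzero(g); print('pad px',u.min(),u.max(),v.min(),v.max())
c=camera_params('top');K=np.array(c['intrinsics']);T=np.array(c['extrinsics'])
V,U=np.mgrid[185:275,255:335]; Z=e[185:275,255:335]
P=np.einsum('ij,jnm->nmi',T[:3,:3]@np.linalg.inv(K),np.stack([U*Z,V*Z,Z]))+T[:3,3]
k=(abs(P[...,2]-.085)<.006); X=P[k]
print('spacer top',len(X),np.median(X,0),X.min(0),X.max(0), cv2.minAreaRect((X[:,:2]*1000).astype(np.float32)))
k=(abs(P[...,2]-.045)<.006)&g[185:275,255:335]; X=P[k]; print('pad',cv2.minEnclosingCircle((X[:,:2]*1000).astype(np.float32)))
k=(abs(P[...,2]-.075)<.004)&(P[...,0]<.52); X=P[k]; print('knob',len(X),np.median(X,0))
```

```text
t 7.8 pos [0.4135 0.0528 0.1621] z [ 0.004  0.002 -1.   ] yawy 97.57 q7 1.47 F [ 0.1  0.5 -0.7] w 82.36633525552742 0.0
shift [-158.1 -132.1  106.5] spin 0.4
pad px 278 315 219 256
spacer top 348 [ 0.58002238 -0.05690255  0.08495191] [ 0.5568179  -0.07978607  0.07944023] [ 0.60491417 -0.03611045  0.09073167] ((580.5206909179688, -57.46971130371094), (43.83596420288086, 39.937782287597656), 8.585371971130371)
pad ((576.6809692382812, -60.7462158203125), 44.39738464355469)
knob 0 [nan nan nan]
  return _methods._mean(a, axis=axis, dtype=dtype,
  ret = um.true_divide(
```

View pics/c4.png

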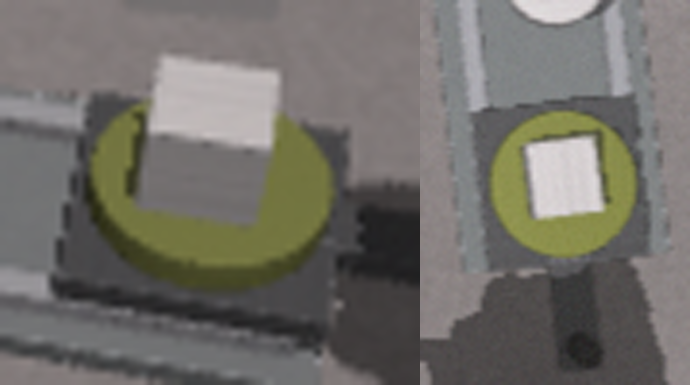

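The side crop shows the spacer's +y face is blank, at about (305,186). The top view gives its centre as (0.5805, -0.0575) with the long axis at 8.6° yaw, so the hole is on the -x end. The pad centre is at x = 0.577 and the shuttle is at its stop. Next I'll grasp the spacer across its y sides.

The moves only allow turns about the vertical. So I'll hold the spacer lightly and roll its hole end up over the knob's rear edge, then square it on the pad and re-grip.

```bash
python3 -c "
from h import *
go([.5805,-.0575,.11],98.5)"
```

```text
t 7.9 pos [0.4122 0.0572 0.1607] z [ 0.     0.002 -1.   ] yawy 98.16 q7 1.47 F [-0.1 -0.3 -0.1] w 85.15916773902703 0.0
shift [-150.3 -137.5   50.5] spin -0.3
```

Request:
arm_command([
  [87,-28,-25,0,0],
  [87,-56,-51,0,0],
  [87,-84,-77,10,0],
  [87,-112,-103,25,0],
  [87,-135,-124,40,0],
], newtons=8)

```text
time: 8.32
position: [0.5658, -0.0558, 0.1201]
tool_rot: [-0.209, 3.133, -0.002]
ft_force: [0.2, 1.2, 0.4]
grip_width: 1.002
grip_force: 0.0
```

Request:
arm_command([
  [87,-15,-13,10,0],
  [87,-15,-13,10,0],
  [87,-15,-13,10,0],
  [87,-15,-13,10,0],
  [87,-15,-13,10,0],
])

```text
time: 8.73
position: [0.58, -0.0634, 0.1109]
tool_rot: [-0.212, 3.134, 0.001]
ft_force: [-0.4, -0.1, -0.3]
grip_width: 1.001
grip_force: 0.0
```

```bash
python3 -c "
from h import *
go([.5805,-.0575,.027],98.5)"
```

```text
t 8.73 pos [ 0.58   -0.0634  0.1109] z [ 0.     0.001 -1.   ] yawy 97.72 q7 1.86 F [-0.4 -0.1 -0.3] w 87.06356649644303 0.0
shift [-1.3  5.7 83.9] spin -0.8
```

Request:
arm_command([
  [87,-1,6,20,-1],
  [87,-1,6,40,-1],
  [87,-1,6,60,-1],
  [87,-1,6,75,-1],
  [87,-1,6,83,-1],
])

```text
time: 9.15
position: [0.5791, -0.0569, 0.0262]
tool_rot: [0.24, -3.131, -0.002]
ft_force: [-0.8, 0.4, -1.2]
grip_width: 1.0
grip_force: 0.0
```

Request:
arm_command([
  [30,0,0,0,0],
  [30,0,0,0,0],
  [30,0,0,0,0],
  [30,0,0,0,0],
  [30,0,0,0,0],
])

```text
time: 9.57
position: [0.5814, -0.0582, 0.0284]
tool_rot: [-0.237, 3.131, 0.0]
ft_force: [-0.3, 0.0, 0.1]
grip_width: 0.705
grip_force: 0.0
```

Request:
arm_command([
  [30,0,0,0,0],
  [30,0,0,0,0],
  [30,0,0,0,0],
  [30,0,0,0,0],
  [30,0,0,0,0],
])

```text
time: 9.98
position: [0.5806, -0.0578, 0.0275]
tool_rot: [-0.238, 3.132, 0.001]
ft_force: [-1.5, 1.1, 2.8]
grip_width: 0.459
grip_force: 8.0
```

```bash
python3 -c "
from h import *
go([.5805,-.0575,.027],98.5)"
```

```text
t 9.98 pos [ 0.5806 -0.0578  0.0275] z [ 0.     0.001 -1.   ] yawy 98.67 q7 1.9 F [-1.5  1.1  2.8] w 39.94684788996056 7.99941836963626
shift [0.1 0.3 0.5] spin 0.2
```

The fingers hold the spacer at 40 mm. I'll lift it, then carry it over the rear edge of the knob.

Request:
arm_command([
  [30,0,0,-8,0],
  [30,0,0,-20,0],
  [30,0,0,-32,0],
  [30,0,0,-38,0],
  [30,0,0,-38,0],
])

```text
time: 10.4
position: [0.5824, -0.0585, 0.068]
tool_rot: [-0.237, 3.128, -0.0]
ft_force: [0.1, -0.0, -1.4]
grip_width: 0.455
grip_force: 8.0
```

Request:
arm_command([
  [30,10,0,0,0],
  [30,28,0,0,0],
  [30,48,0,0,0],
  [30,66,0,0,0],
  [30,76,0,0,0],
])

```text
time: 10.82
position: [0.502, -0.0701, 0.0643]
tool_rot: [0.236, -3.13, -0.001]
ft_force: [-0.3, 0.6, -0.4]
grip_width: 0.459
grip_force: 8.0
```

Run:
```python
from h import *
p,d=snap('side','s4'); q,e=snap('top','t4')
go([.5053,-.0698,.0635],98.67)
a=cv2.resize(p[120:220,280:380,::-1],None,fx=4,fy=4,interpolation=cv2.INTER_CUBIC)
b=cv2.resize(q[190:290,260:360,::-1],None,fx=4,fy=4,interpolation=cv2.INTER_CUBIC)
cv2.imwrite('pics/c5.png',cv2.convertScaleAbs(np.hstack([a,b]),alpha=1.5))
```

```text
t 10.92 pos [ 0.5033 -0.0699  0.0648] z [-0.001  0.001 -1.   ] yawy 98.6 q7 1.87 F [ 0.7 -0.3 -1.4] w 39.80062128254617 7.999464187105332
shift [-2.  -0.2  1.3] spin -0.1
```

View pics/c5.png

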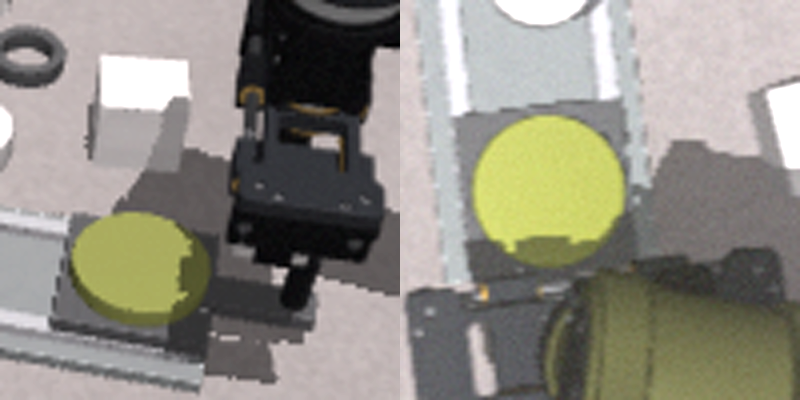

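The pad is empty and the spacer is above the knob, which shows at crop pixel (296,290). Now I'll roll it around the knob's edge.

Request:
arm_command([
  [30,0,0,7,0],
  [30,-2,0,10,0],
  [30,-5,0,13,0],
  [30,-8,0,17,0],
  [30,-10,0,20,0],
])

```text
time: 11.33
position: [0.5161, -0.0678, 0.0444]
tool_rot: [0.238, -3.132, 0.001]
ft_force: [0.2, 0.3, -1.2]
grip_width: 0.457
grip_force: 8.0
```

Request:
arm_command([
  [30,-1,0,4,0],
  [30,-2,0,8,0],
  [30,-2,0,12,0],
  [30,-2,0,16,0],
  [30,-1,0,21,0],
])

```text
time: 11.75
position: [0.5165, -0.068, 0.0245]
tool_rot: [-0.237, 3.132, 0.0]
ft_force: [-2.1, 0.7, 5.8]
grip_width: 0.463
grip_force: 8.0
```

Run:
```python
from h import *
go([.5053,-.0698,.0635],98.67)
p,d=snap('side','s5')
for v in range(176,206,2):
    print(v,[tuple((pt('side',d,u,v,0)*1000).round().astype(int).tolist()) for u in range(336,358,3)])
```

```text
t 11.75 pos [ 0.5165 -0.068   0.0245] z [ 0.  0. -1.] yawy 98.66 q7 1.9 F [-2.1  0.7  5.8] w 40.28246781458082 8.000013751225197
shift [ 11.3  -0.1 -39. ] spin -0.0
176 [(530, 12, 159), (524, 8, 158), (517, 6, 158), (511, 3, 158), (505, 2, 159), (499, -2, 158), (493, -2, 160), (487, -5, 159)]
178 [(528, 17, 159), (522, 16, 160), (516, 13, 160), (510, 10, 159), (504, 9, 160), (498, 7, 160), (492, 2, 158), (486, 2, 160)]
180 [(527, 24, 160), (521, 21, 159), (515, 18, 158), (509, 17, 159), (503, 14, 159), (497, 12, 159), (491, 11, 161), (485, 6, 157)]
182 [(526, 30, 160), (520, 26, 158), (514, 24, 158), (508, 23, 160), (502, 18, 157), (496, 19, 160), (490, 17, 161), (484, 14, 160)]
184 [(525, 30, 153), (519, 29, 155), (513, 27, 156), (507, 26, 156), (501, 25, 158), (495, 25, 160), (489, 22, 159), (483, 19, 158)]
186 [(524, 27, 144), (518, 26, 146), (512, 27, 149), (506, 26, 150), (500, 26, 153), (494, 25, 154), (488, 24, 156), (481, 22, 156)]
188 [(523, 19, 131), (517, 26, 140), (510, 24, 141), (504, 24, 143), (498, 22, 144), (492, 23, 146), (486, 22, 148), (480, 23, 151)]
190 [(522, 21
[... 411 characters left out ...]
, -55, 31), (505, -39, 50), (497, -60, 31), (490, -63, 31), (483, -62, 35), (476, -63, 36), (474, 16, 120)]
198 [(517, -52, 23), (510, -55, 24), (503, -55, 26), (496, -57, 27), (-9223372036854775808, -9223372036854775808, -9223372036854775808), (482, -58, 32), (474, -64, 28), (467, -65, 30)]
200 [(516, -66, 1), (509, -70, 0), (501, -72, 1), (494, -57, 20), (487, -56, 24), (480, -60, 23), (473, -60, 25), (466, -61, 28)]
202 [(515, -61, -1), (507, -63, 0), (500, -66, 0), (492, -67, 2), (485, -74, -2), (478, -73, 1), (470, -78, -1), (464, -59, 23)]
204 [(513, -53, 0), (506, -54, 3), (499, -57, 3), (491, -60, 2), (484, -65, 0), (476, -67, 1), (469, -69, 1), (462, -72, 1)]
  return _methods._mean(a, axis=axis, dtype=dtype,
  ret = ret.dtype.type(ret / rcount)
<stdin>:5: RuntimeWarning: invalid value encountered in cast
```

The tool felt 5.8 N upward. I'll raise the spacer and turn it toward the side camera to check the tilt and confirm the hole.

Request:
arm_command([
  [30,-1,0,-15,0],
  [30,-1,0,-35,0],
  [30,-1,0,-60,0],
  [30,-1,0,-85,5],
  [30,-1,0,-110,12],
])

```text
time: 12.22
position: [0.5169, -0.0679, 0.135]
tool_rot: [-0.099, -3.14, -0.0]
ft_force: [0.4, 0.5, -1.3]
grip_width: 0.456
grip_force: 8.0
```

Request:
arm_command([
  [30,0,0,-5,7],
  [30,0,0,-5,14],
  [30,0,0,-5,21],
  [30,0,0,-5,28],
  [30,0,0,-5,35],
])

```text
time: 12.63
position: [0.5172, -0.0678, 0.139]
tool_rot: [1.04, 2.964, 0.0]
ft_force: [-0.1, -0.4, -1.7]
grip_width: 0.453
grip_force: 8.0
```

Request:
arm_command([
  [30,0,0,0,7],
  [30,0,0,0,14],
  [30,0,0,0,21],
  [30,0,0,0,28],
  [30,0,0,0,30],
])

```text
time: 13.05
position: [0.5171, -0.0678, 0.1389]
tool_rot: [1.772, 2.594, 0.0]
ft_force: [0.4, 0.3, -1.8]
grip_width: 0.457
grip_force: 8.0
```

Run:
```python
from h import *
go([.5053,-.0698,.0635],98.67)
p,d=snap('side','s6')
u,v=proj('side',get_state()['position']+[0,0,.04]); print(u,v)
u,v=int(u),int(v)
a=cv2.resize(p[v-40:v+35,u-45:u+45,::-1],None,fx=7,fy=7,interpolation=cv2.INTER_CUBIC)
cv2.imwrite('pics/c6.png',cv2.convertScaleAbs(a,alpha=1.6))
```

```text
t 13.05 pos [ 0.5171 -0.0678  0.1389] z [ 0.  0. -1.] yawy 21.34 q7 0.5 F [ 0.4  0.3 -1.8] w 39.75378576531802 8.00037458713632
shift [  2.5 -11.8  75.4] spin -77.3
350.0240088888398 148.2185278452931
```

View pics/c6.png

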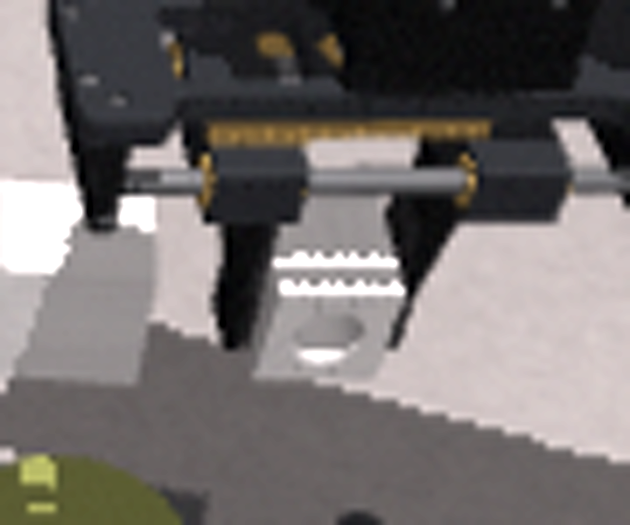

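The crop shows the holed end facing the camera, with the hole at about (330,340) and the spacer still roughly level. I'll measure its tilt and the hole depth.

Run:
```python
from h import *
p,d=snap('side','s7')
s=get_state();M=R.from_rotvec(s['tool_rot']).as_matrix()
np.set_printoptions(linewidth=200)
for v in range(136,164,1):
    r=[]
    for u in (347,349,351,353,355):
        P=M.T@(pt('side',d,u,v,0)-s['position'])*1000
        r.append(tuple(P.round().astype(int).tolist()))
    print(v,r)
```

```text
136 [(39, 29, -106), (-18, 3, -61), (-16, -1, -62), (-18, -6, -61), (-18, -10, -61)]
137 [(37, 27, -102), (-14, 4, -61), (-14, -1, -61), (-13, -5, -62), (-14, -10, -61)]
138 [(38, 27, -100), (-11, 4, -60), (-10, 1, -62), (-12, -5, -60), (-12, -10, -60)]
139 [(37, 26, -97), (-7, 5, -61), (-8, 0, -60), (-8, -4, -60), (-7, -8, -61)]
140 [(-2, 11, -62), (-3, 6, -62), (-6, 1, -59), (-6, -4, -59), (-5, -8, -60)]
141 [(-3, 10, -59), (-1, 6, -60), (-2, 1, -59), (-2, -3, -59), (-1, -7, -60)]
142 [(2, 12, -60), (3, 7, -60), (-1, 1, -57), (2, -2, -60), (2, -7, -60)]
143 [(6, 13, -61), (5, 8, -60), (6, 3, -60), (6, -1, -60), (4, -6, -58)]
144 [(9, 13, -60), (-9223372036854775808, -9223372036854775808, -9223372036854775808), (10, 4, -61), (9, -1, -60), (8, -5, -59)]
145 [(13, 14, -61), (10, 8, -58), (11, 4, -59), (12, 0, -60), (13, -4, -60)]
146 [(15, 14, -59), (14, 9, -59), (15, 5, -60), (14, 0, -58), (15, -4, -59)]
147 [(16, 14, -57), (18, 10, -59), (19, 6, -59), (16, 0, -57), (16, -4, -58)]
148 [(20, 15, -58), (19, 10, -57), (19, 6, -57), (19, 1, -57), (21, -3, -58)]
149 [(23, 15, -58), (26, 1
[... 532 characters left out ...]
30), (13, 3, -28), (13, -2, -28), (14, -6, -28), (21, -8, -35)]
157 [(19, 9, -30), (18, 4, -30), (16, -1, -28), (21, -4, -32), (22, -8, -33)]
158 [(23, 10, -31), (20, 4, -28), (20, -1, -28), (22, -4, -30), (21, -9, -29)]
159 [(23, 9, -28), (22, 4, -27), (22, 0, -27), (22, -5, -27), (21, -10, -26)]
160 [(24, 9, -25), (23, 4, -25), (21, -1, -23), (22, -6, -24), (20, -11, -22)]
161 [(21, 7, -20), (21, 2, -20), (23, -1, -22), (22, -6, -21), (21, -11, -20)]
162 [(-144, -59, 137), (-146, -66, 139), (-146, -72, 139), (-143, -76, 136), (-145, -83, 138)]
163 [(-142, -59, 139), (-144, -66, 141), (-142, -71, 139), (-144, -78, 141), (-141, -82, 138)]
  return _methods._mean(a, axis=axis, dtype=dtype,
  ret = ret.dtype.type(ret / rcount)
<stdin>:9: RuntimeWarning: invalid value encountered in cast
```

The hole wall shows more than 20 mm of depth, so this is the deep hole, now facing the camera and about 5° low. The block slid off the knob without turning. I'll redo it from the knob's free -y side, with more overlap.

Request:
arm_command([
  [30,0,0,0,7],
  [30,0,0,0,14],
  [30,0,0,0,14],
  [30,0,0,0,14],
  [30,0,0,0,14],
], newtons=6)

```text
time: 13.57
position: [0.5172, -0.0678, 0.1392]
tool_rot: [-2.064, -2.369, -0.0]
ft_force: [0.4, 0.2, -0.3]
grip_width: 0.461
grip_force: 6.0
```

Run:
```python
from h import *
go([.4805,-.0971,.062],7.3)
```

```text
t 13.57 pos [ 0.5172 -0.0678  0.1392] z [-0.  0. -1.] yawy 7.87 q7 0.26 F [ 0.4  0.2 -0.3] w 40.14350061463879 5.999965612827509
shift [-24.  -40.4  77.2] spin 0.6
```

Request:
arm_command([
  [30,-8,-13,0,0],
  [30,-16,-27,10,0],
  [30,-24,-40,30,0],
  [30,-24,-40,50,0],
  [30,-24,-40,65,0],
])

```text
time: 13.98
position: [0.4797, -0.0976, 0.0731]
tool_rot: [-2.066, -2.366, -0.0]
ft_force: [-0.2, 0.1, -0.8]
grip_width: 0.462
grip_force: 6.0
```

Request:
arm_command([
  [30,0,0,5,0],
  [30,0,0,9,0],
  [30,0,0,9,0],
  [30,0,0,9,0],
  [30,0,0,9,0],
])

```text
time: 14.4
position: [0.4818, -0.0969, 0.0662]
tool_rot: [2.066, 2.365, 0.002]
ft_force: [-0.1, 0.9, -1.2]
grip_width: 0.457
grip_force: 6.0
```

Run:
```python
from h import *
go([.4805,-.0971,.056],7.3)
```

```text
t 14.4 pos [ 0.4818 -0.0969  0.0662] z [ 0.002  0.    -1.   ] yawy 7.7 q7 0.34 F [-0.1  0.9 -1.2] w 39.74089832601819 5.9999451441763085
shift [ 0.  -1.3 10.2] spin 0.4
```

Request:
arm_command([
  [30,0,0,6,0],
  [30,0,0,10,0],
  [30,0,0,12,0],
  [30,-1,0,14,0],
  [30,-3,0,17,0],
])

```text
time: 14.82
position: [0.4822, -0.0998, 0.0488]
tool_rot: [2.067, 2.364, 0.003]
ft_force: [1.1, 0.2, 3.8]
grip_width: 0.462
grip_force: 6.0
```

Run:
```python
from h import *
go([.4805,-.0971,.056],7.3)
p,d=snap('side','s8')
s=get_state();M=R.from_rotvec(s['tool_rot']).as_matrix()
u0,v0=map(int,proj('side',s['position']+[0,0,.04]));print(u0,v0)
for v in range(v0-16,v0+16,2):
    print(v,[tuple((M.T@(pt('side',d,u,v,0)-s['position'])*1000).round().astype(int).tolist()) for u in (u0-3,u0,u0+3)])
```

```text
t 14.82 pos [ 0.4822 -0.0998  0.0488] z [ 0.002  0.001 -1.   ] yawy 7.67 q7 0.36 F [1.1 0.2 3.8] w 40.20848830878717 6.000136164229843
shift [ 2.9 -1.3 -7.2] spin 0.4
358 171
155 [(-165, -5, 47), (-170, -15, 49), (-170, -23, 48)]
157 [(29, 23, -109), (28, 17, -110), (-160, -23, 48)]
159 [(32, 22, -106), (33, 16, -108), (33, 10, -109)]
161 [(-10, 14, -63), (-14, 7, -61), (-17, -1, -60)]
163 [(-3, 14, -63), (-5, 7, -63), (-7, -1, -62)]
165 [(6, 14, -64), (4, 7, -64), (3, 0, -64)]
167 [(17, 14, -68), (13, 7, -66), (13, 0, -67)]
169 [(16, 13, -60), (16, 6, -62), (16, -1, -64)]
171 [(18, 12, -56), (17, 5, -57), (17, -2, -58)]
173 [(3, 8, -35), (-2, 0, -32), (-1, -7, -35)]
175 [(12, 8, -37), (7, 0, -34), (12, -6, -40)]
177 [(22, 8, -39), (18, 0, -37), (19, -6, -40)]
179 [(21, 7, -32), (21, 0, -34), (25, -7, -39)]
181 [(24, 5, -28), (22, -2, -27), (25, -8, -33)]
183 [(30, 5, -27), (28, -2, -27), (-52, -26, 49)]
185 [(37, 5, -27), (34, -3, -26), (-42, -25, 47)]
```

It works: the spacer is now tilted about 13° with the hole end up. I'll continue the arc.

Request:
arm_command([
  [30,-2,0,3,0],
  [30,-4,0,6,0],
  [30,-5,0,9,0],
  [30,-6,0,12,0],
  [30,-6,0,15,0],
])

```text
time: 15.28
position: [0.482, -0.1064, 0.0329]
tool_rot: [2.068, 2.364, -0.001]
ft_force: [1.4, -1.6, 3.8]
grip_width: 0.457
grip_force: 6.0
```

Request:
arm_command([
  [30,-1,0,3,0],
  [30,-1,0,6,0],
  [30,0,0,8,0],
  [30,1,0,10,0],
  [30,1,0,10,0],
])

```text
time: 15.7
position: [0.4816, -0.1055, 0.0227]
tool_rot: [2.068, 2.364, -0.002]
ft_force: [1.2, -3.0, 0.8]
grip_width: 0.459
grip_force: 6.0
```

Run:
```python
from h import *
go([.4805,-.0971,.056],7.3)
p,d=snap('side','s9')
s=get_state();M=R.from_rotvec(s['tool_rot']).as_matrix()
u0,v0=map(int,proj('side',s['position']+[0,0,.04]));print(u0,v0)
for v in range(v0-16,v0+16,2):
    print(v,[tuple((M.T@(pt('side',d,u,v,0)-s['position'])*1000).round().astype(int).tolist()) for u in (u0-3,u0,u0+3)])
```

```text
t 15.7 pos [ 0.4816 -0.1055  0.0227] z [-0.    -0.001 -1.   ] yawy 7.64 q7 0.39 F [ 1.2 -3.   0.8] w 39.96228249183493 5.999940642724937
shift [  8.5   0.  -33.3] spin 0.3
356 177
161 [(-131, 1, 22), (-132, -8, 21), (-136, -17, 23)]
163 [(-122, 0, 22), (-123, -8, 21), (-127, -17, 22)]
165 [(30, 23, -105), (32, 16, -108), (31, 9, -109)]
167 [(-1, 16, -71), (0, 9, -73), (33, 8, -105)]
169 [(3, 16, -68), (4, 9, -70), (3, 1, -71)]
171 [(8, 15, -66), (-15, 4, -47), (-14, -3, -49)]
173 [(11, 14, -62), (-7, 4, -47), (-10, -4, -46)]
175 [(16, 13, -60), (-6, 2, -42), (-5, -5, -44)]
177 [(21, 13, -58), (19, 5, -58), (-3, -6, -39)]
179 [(23, 12, -54), (22, 4, -54), (23, -2, -57)]
181 [(14, 9, -38), (28, 4, -53), (26, -3, -53)]
183 [(35, 11, -51), (34, 4, -52), (32, -4, -52)]
185 [(39, 10, -48), (41, 3, -51), (37, -4, -49)]
187 [(41, 9, -43), (42, 2, -46), (-29, -19, 23)]
189 [(40, 7, -35), (44, 1, -41), (-21, -19, 22)]
191 [(42, 6, -30), (43, -1, -33), (-15, -20, 24)]
```

The spacer is at about 53° with its edge against the knob's side. I'll push it toward the knob to tilt it further, then square it on the pad.

Request:
arm_command([
  [30,2,0,0,0],
  [30,4,0,0,0],
  [30,6,0,0,0],
  [30,8,0,0,0],
  [30,9,0,0,0],
])

```text
time: 16.17
position: [0.4805, -0.098, 0.0231]
tool_rot: [2.068, 2.362, -0.003]
ft_force: [1.6, -7.6, -1.0]
grip_width: 0.461
grip_force: 6.0
```

Request:
arm_command([
  [30,-6,0,0,0],
  [30,-12,0,0,0],
  [30,-14,0,-20,0],
  [30,-14,0,-50,0],
  [30,-14,0,-80,0],
])

```text
time: 16.58
position: [0.4807, -0.1095, 0.1029]
tool_rot: [-2.066, -2.362, 0.004]
ft_force: [0.3, -0.6, -0.3]
grip_width: 0.456
grip_force: 6.0
```

Run:
```python
from h import *
go([.5767,-.0607,.1],7.6)
p,d=snap('side','s10')
s=get_state();M=R.from_rotvec(s['tool_rot']).as_matrix()
u0,v0=map(int,proj('side',s['position']+[0,0,.04]));print(u0,v0)
for v in range(v0-16,v0+16,2):
    print(v,[tuple((M.T@(pt('side',d,u,v,0)-s['position'])*1000).round().astype(int).tolist()) for u in (u0-3,u0,u0+3)])
```

```text
t 16.58 pos [ 0.4807 -0.1095  0.1029] z [-0.004  0.001 -1.   ] yawy 7.65 q7 0.34 F [ 0.3 -0.6 -0.3] w 39.70434084575572 5.99917264391479
shift [ 35.6 101.6   2.5] spin 0.0
363 149
133 [(30, 25, -109), (-268, -30, 108), (-270, -39, 108)]
135 [(36, 25, -109), (-257, -30, 108), (-257, -39, 106)]
137 [(37, 23, -104), (34, 17, -103), (32, 10, -103)]
139 [(39, 22, -100), (33, 15, -97), (33, 9, -98)]
141 [(-2, 15, -63), (-3, 8, -64), (-5, 1, -64)]
143 [(1, 14, -59), (0, 7, -60), (-14, -2, -50)]
145 [(5, 13, -57), (-17, 2, -41), (-18, -5, -41)]
147 [(11, 13, -56), (-12, 2, -39), (-13, -5, -39)]
149 [(14, 12, -53), (15, 5, -54), (-11, -6, -35)]
151 [(18, 11, -50), (17, 4, -51), (17, -2, -51)]
153 [(20, 10, -46), (23, 4, -49), (23, -3, -51)]
155 [(10, 7, -31), (11, 0, -34), (14, -6, -38)]
157 [(1, 4, -18), (3, -3, -20), (7, -9, -26)]
159 [(-137, -23, 106), (-140, -31, 107), (-146, -41, 109)]
161 [(-131, -23, 108), (-130, -31, 106), (-133, -40, 106)]
163 [(-125, -24, 111), (-125, -32, 109), (-126, -41, 108)]
```

The spacer is at about 57°, with its lower corner almost directly under the grip. I'll carry it over the pad, touch down and drag sideways to roll it upright.

Request:
arm_command([
  [30,8,20,0,0],
  [30,18,45,0,0],
  [30,28,70,10,0],
  [30,38,92,25,0],
  [30,43,102,40,0],
])

```text
time: 17.05
position: [0.5805, -0.0502, 0.0625]
tool_rot: [-2.064, -2.368, -0.004]
ft_force: [-0.4, 0.7, -1.6]
grip_width: 0.463
grip_force: 6.0
```

Request:
arm_command([
  [30,0,0,10,0],
  [30,0,0,20,0],
  [30,0,0,25,0],
  [30,0,0,28,0],
  [30,0,0,28,0],
])

```text
time: 17.47
position: [0.5769, -0.0545, 0.0349]
tool_rot: [-2.069, -2.363, 0.001]
ft_force: [-0.4, -0.3, -0.2]
grip_width: 0.457
grip_force: 6.0
```

```bash
cat >> h.py <<'E'
def tilt(tag):
    p,d=snap('side',tag)
    s=get_state();M=R.from_rotvec(s['tool_rot']).as_matrix()
    u0,v0=map(int,proj('side',s['position']+[0,0,.04]));print(u0,v0)
    for v in range(v0-14,v0+16,2):
        print(v,[tuple((M.T@(pt('side',d,u,v,0)-s['position'])*1000).round().astype(int).tolist()) for u in (u0-4,u0,u0+4)])
E
python3 - <<'E'
from h import *
go([.5758,-.0538,.0305],7.6)
E
```

```text
t 17.47 pos [ 0.5769 -0.0545  0.0349] z [-0.001  0.    -1.   ] yawy 7.58 q7 0.33 F [-0.4 -0.3 -0.2] w 39.769541923871536 5.999473541687621
shift [ 0.8 -1.   4.4] spin -0.0
```

Request:
arm_command([
  [30,0,0,4,0],
  [30,-2,0,6,0],
  [30,-5,0,7,0],
  [30,-8,0,8,0],
  [30,-12,0,9,0],
])

```text
time: 17.88
position: [0.58, -0.0646, 0.027]
tool_rot: [-2.067, -2.365, -0.003]
ft_force: [-1.7, 4.0, 4.9]
grip_width: 0.455
grip_force: 6.0
```

Run:
```python
from h import *
go([.5758,-.0538,.0305],7.6)
tilt('s11')
```

```text
t 17.88 pos [ 0.58   -0.0646  0.027 ] z [ 0.001  0.002 -1.   ] yawy 7.68 q7 0.36 F [-1.7  4.   4.9] w 39.59591893690382 6.000168405553268
shift [11.3 -2.7 -3.4] spin 0.1
315 176
162 [(-10, 19, -78), (-128, 7, 26), (-131, -5, 27)]
164 [(29, 18, -106), (31, 9, -110), (-9, -2, -76)]
166 [(33, 17, -103), (34, 8, -107), (31, -1, -106)]
168 [(0, 16, -66), (-14, 6, -56), (-7, -4, -64)]
170 [(6, 15, -65), (-19, 5, -44), (-15, -5, -50)]
172 [(10, 14, -62), (-13, 4, -42), (-13, -6, -45)]
174 [(15, 13, -60), (-6, 3, -43), (10, -6, -60)]
176 [(19, 13, -58), (17, 3, -58), (15, -7, -58)]
178 [(17, 12, -48), (21, 2, -55), (19, -8, -55)]
180 [(5, 11, -30), (9, 1, -36), (13, -9, -42)]
182 [(3, 10, -20), (-4, -1, -16), (2, -11, -24)]
184 [(7, 9, -17), (4, -1, -16), (3, -12, -18)]
186 [(15, 8, -18), (13, -2, -19), (11, -12, -19)]
188 [(23, 7, -19), (21, -3, -19), (19, -13, -20)]
190 [(29, 6, -18), (28, -4, -19), (23, -14, -17)]
```

Request:
arm_command([
  [30,0,0,-8,0],
  [30,12,0,-8,0],
  [30,25,0,-6,0],
  [30,27,0,-2,0],
  [30,27,0,-1,0],
])

```text
time: 18.35
position: [0.5758, -0.0351, 0.0268]
tool_rot: [-2.062, -2.368, -0.002]
ft_force: [-0.3, 3.0, 4.4]
grip_width: 0.459
grip_force: 6.0
```

Request:
arm_command([
  [30,-1,0,2,0],
  [30,-5,0,3,0],
  [30,-9,0,4,0],
  [30,-13,0,5,0],
  [30,-17,0,6,0],
])

```text
time: 18.77
position: [0.5787, -0.0473, 0.024]
tool_rot: [-2.059, -2.361, -0.014]
ft_force: [-14.6, 23.5, 31.7]
grip_width: 0.457
grip_force: 18.3
```

Run:
```python
from h import *
go([.5758,-.0538,.0305],7.6)
tilt('s12')
```

```text
t 18.77 pos [ 0.5787 -0.0473  0.024 ] z [-0.001  0.012 -1.   ] yawy 7.83 q7 0.34 F [-14.6  23.5  31.7] w 39.7304031330989 18.301475047412623
shift [-6.  -3.8 -6.6] spin 0.2
314 182
168 [(-10, 17, -76), (-13, 8, -76), (-15, -2, -76)]
170 [(34, 17, -110), (30, 8, -109), (28, -1, -108)]
172 [(-3, 16, -70), (31, 7, -103), (32, -2, -106)]
174 [(3, 15, -68), (-15, 5, -54), (-11, -5, -60)]
176 [(10, 14, -68), (-14, 4, -48), (-15, -6, -49)]
178 [(13, 13, -65), (-10, 3, -45), (11, -6, -66)]
180 [(17, 13, -61), (16, 3, -63), (15, -7, -63)]
182 [(18, 12, -56), (22, 2, -62), (21, -7, -63)]
184 [(14, 11, -45), (15, 1, -48), (15, -9, -50)]
186 [(8, 10, -31), (10, 0, -36), (12, -10, -41)]
188 [(4, 9, -21), (4, -1, -23), (7, -11, -28)]
190 [(13, 8, -23), (10, -2, -22), (8, -12, -22)]
192 [(18, 7, -21), (16, -3, -21), (14, -13, -22)]
194 [(26, 6, -22), (24, -3, -22), (20, -13, -21)]
196 [(31, 6, -20), (29, -4, -20), (26, -14, -20)]
```

The force rose to about 32 N because the fingertips are nearly touching the pad. The tilt is about 70°, so the spacer will fall upright by itself when released. I'll unload, then open.

Request:
arm_command([
  [30,1,0,-2,0],
  [30,2,0,-4,0],
  [30,3,0,-5,0],
  [30,3,0,-5,0],
  [30,3,0,-5,0],
], newtons=6)

```text
time: 19.23
position: [0.5773, -0.0538, 0.0257]
tool_rot: [2.069, 2.364, -0.002]
ft_force: [-0.3, 0.2, -0.5]
grip_width: 0.46
grip_force: 6.0
```

Run:
```python
from h import *
go([.5758,-.0538,.0305],7.6)
tilt('s13')
```

```text
t 19.23 pos [ 0.5773 -0.0538  0.0257] z [-0.001 -0.001 -1.   ] yawy 7.6 q7 0.33 F [-0.3  0.2 -0.5] w 40.010681866026324 5.9999773688764435
shift [ 0.2 -1.5 -4.8] spin -0.0
315 180
166 [(-12, 18, -75), (-14, 8, -75), (-13, -1, -78)]
168 [(30, 17, -108), (30, 8, -110), (28, -1, -109)]
170 [(31, 17, -102), (32, 7, -105), (33, -2, -107)]
172 [(3, 15, -69), (-15, 5, -54), (-13, -4, -58)]
174 [(8, 15, -67), (-14, 5, -48), (-15, -5, -49)]
176 [(11, 14, -64), (-11, 4, -44), (-12, -6, -45)]
178 [(18, 13, -63), (15, 3, -63), (13, -6, -63)]
180 [(16, 12, -55), (20, 3, -60), (18, -7, -61)]
182 [(13, 11, -45), (13, 1, -46), (15, -8, -51)]
184 [(7, 10, -32), (11, 0, -38), (10, -9, -39)]
186 [(3, 9, -20), (3, -1, -22), (6, -11, -28)]
188 [(8, 8, -17), (6, -2, -18), (4, -12, -19)]
190 [(18, 8, -21), (14, -2, -19), (14, -12, -21)]
192 [(24, 7, -20), (24, -3, -22), (18, -13, -19)]
194 [(32, 6, -21), (27, -4, -19), (26, -14, -20)]
```

Request:
arm_command([
  [50,0,0,0,0],
  [60,0,0,0,0],
  [70,0,0,0,0],
  [75,0,0,0,0],
  [75,0,0,0,0],
])

```text
time: 19.7
position: [0.5779, -0.0527, 0.0263]
tool_rot: [2.068, 2.365, 0.0]
ft_force: [0.4, 0.2, -0.4]
grip_width: 0.753
grip_force: 0.0
```

Request:
arm_command([
  [80,0,0,0,0],
  [87,0,0,0,0],
  [87,0,0,-10,0],
  [87,0,0,-40,0],
  [87,0,0,-60,0],
])

```text
time: 20.12
position: [0.5779, -0.0528, 0.0881]
tool_rot: [2.068, 2.364, 0.0]
ft_force: [-0.1, 0.4, 0.8]
grip_width: 0.992
grip_force: 0.0
```

Run:
```python
from h import *
go([.5758,-.0538,.0305],7.6)
tilt('s14')
p,d=snap('side','s14')
a=cv2.resize(p[125:225,270:390,::-1],None,fx=6,fy=6,interpolation=cv2.INTER_CUBIC)
cv2.imwrite('pics/c7.png',cv2.convertScaleAbs(a,alpha=1.5))
```

```text
t 20.12 pos [ 0.5779 -0.0528  0.0881] z [ 0. -0. -1.] yawy 7.64 q7 0.3 F [-0.1  0.4  0.8] w 86.31978437913229 0.0
shift [-0.7 -2.3 57.6] spin 0.0
318 160
146 [(-143, 15, 35), (-144, 4, 34), (-145, -7, 33)]
148 [(33, 16, -104), (33, 7, -105), (28, -1, -103)]
150 [(-140, 13, 47), (34, 6, -100), (32, -2, -101)]
152 [(-140, 12, 55), (-140, 1, 53), (-142, -11, 52)]
154 [(-141, 11, 63), (-142, -1, 62), (-142, -12, 59)]
156 [(-141, 9, 70), (-145, -2, 71), (-142, -13, 67)]
158 [(-140, 8, 77), (-141, -3, 76), (-144, -14, 76)]
160 [(-139, 7, 84), (-143, -4, 85), (-146, -16, 85)]
162 [(-141, 6, 93), (-143, -5, 93), (-145, -17, 92)]
164 [(-34, 7, 4), (-35, -2, 3), (-137, -18, 93)]
166 [(-26, 7, 3), (-28, -3, 3), (-32, -13, 5)]
168 [(-23, 6, 7), (-25, -4, 7), (-24, -14, 4)]
170 [(-24, 5, 15), (-29, -5, 17), (-17, -15, 5)]
172 [(-5, 4, 4), (-27, -6, 23), (-8, -15, 2)]
174 [(4, 4, 3), (2, -6, 2), (0, -16, 2)]
```

View pics/c7.png

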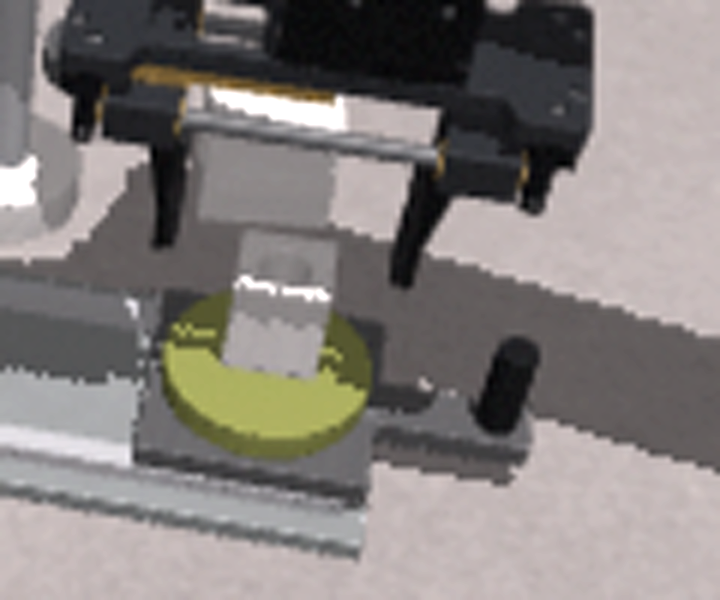

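The crop shows the spacer standing upright on the pad at about (280,310), with a hole in its top face. I'll confirm the depth, height and pose with the top camera, moving the arm aside first.

Request:
arm_command([
  [87,0,-35,-10,0],
  [87,10,-75,-20,0],
  [87,20,-110,-20,0],
  [87,20,-125,-20,0],
  [87,20,-125,-20,0],
])

```text
time: 20.63
position: [0.4477, -0.0492, 0.1059]
tool_rot: [-2.066, -2.363, -0.001]
ft_force: [-0.1, -0.3, 0.1]
grip_width: 1.0
grip_force: 0.0
```

Run:
```python
from h import *
q,e=snap('top','t5'); p,d=snap('side','s15')
for n,D,(r0,r1,c0,c1) in (('top',e,(185,275,255,345)),('side',d,(150,215,280,345))):
    c=camera_params(n);K=np.array(c['intrinsics']);T=np.array(c['extrinsics'])
    V,U=np.mgrid[r0:r1,c0:c1]; Z=D[r0:r1,c0:c1]
    P=np.einsum('ij,jnm->nmi',T[:3,:3]@np.linalg.inv(K),np.stack([U*Z,V*Z,Z]))+T[:3,3]
    k=(P[...,2]>.079)&(P[...,2]<.096)&(Z>0)&(P[...,0]>.53)&(abs(P[...,1]+.06)<.05); X=P[k]
    print(n,len(X),np.median(X,0),cv2.minAreaRect((X[:,:2]*1000).astype(np.float32)))
    if len(X):
        o=np.median(X,0); j=(np.hypot(P[...,0]-o[0],P[...,1]-o[1])<.016); print('centre z',np.sort((P[...,2][j]*1000).round())[::4])
    g=(abs(P[...,2]-.045)<.006); 
go([.5767,-.0607,.1],7.6)
```

```text
top 262 [ 0.57961491 -0.07228452  0.08865979] ((579.29638671875, -72.56510162353516), (39.890926361083984, 40.56315612792969), 7.803955078125)
centre z [46. 58. 58. 59. 59. 60. 60. 61. 61. 62. 62. 62. 63. 63. 65. 74. 79. 85.
 86. 87. 88. 88. 88. 88. 88. 89. 89. 89. 89. 89. 90. 90. 90. 90. 90. 91.
 91. 91. 91. 92.]
side 208 [ 0.58059153 -0.06516783  0.08849638] ((580.7381591796875, -69.7912368774414), (39.59064865112305, 44.28749084472656), 9.025333404541016)
centre z [46. 50. 55. 59. 62. 69. 72. 73. 75. 76. 78. 80. 81. 82. 83. 84. 85. 87.
 87. 88. 88. 88. 88. 89. 89. 89. 89. 89. 90. 90. 90. 90. 91.]
t 20.73 pos [ 0.4517 -0.0492  0.1067] z [ 0.002  0.001 -1.   ] yawy 7.66 q7 0.17 F [0.9 0.4 1.1] w 86.71910903267603 0.0
shift [-28.  122.3   6.9] spin 0.1
```

It is upright: the top is at 89 mm and the hole floor at about 61 mm, so the hole is 28 mm deep. Now a firm grasp.

```bash
python3 -c "
from h import *
go([.5793,-.0725,.1],7.8)"
```

```text
t 20.73 pos [ 0.4517 -0.0492  0.1067] z [ 0.002  0.001 -1.   ] yawy 7.66 q7 0.17 F [0.9 0.4 1.1] w 86.71910903267603 0.0
shift [-40.1 123.3   6.9] spin -0.1
```

Request:
arm_command([
  [87,-10,30,0,0],
  [87,-20,60,0,0],
  [87,-30,90,0,0],
  [87,-38,115,3,0],
  [87,-40,123,6,0],
])

```text
time: 21.15
position: [0.5836, -0.0735, 0.0998]
tool_rot: [2.065, 2.362, -0.001]
ft_force: [-0.3, 0.2, 0.9]
grip_width: 0.998
grip_force: 0.0
```

Request:
arm_command([
  [87,0,0,0,0],
  [87,0,0,0,0],
  [87,0,0,0,0],
  [87,0,0,0,0],
  [87,0,0,0,0],
])

```text
time: 21.57
position: [0.5779, -0.0724, 0.1006]
tool_rot: [-2.068, -2.365, -0.001]
ft_force: [-0.4, 0.2, -0.3]
grip_width: 1.002
grip_force: 0.0
```

```bash
python3 -c "
from h import *
go([.5793,-.0725,.03],7.8)"
```

```text
t 21.57 pos [ 0.5779 -0.0724  0.1006] z [ 0.     0.001 -1.   ] yawy 7.67 q7 0.34 F [-0.4  0.2 -0.3] w 87.19143707831192 0.0
shift [-0.3  1.3 70.6] spin -0.1
```

Request:
arm_command([
  [87,0,1,20,0],
  [87,0,1,40,0],
  [87,0,1,58,0],
  [87,0,1,67,0],
  [87,0,1,70,0],
], newtons=25)

```text
time: 21.98
position: [0.578, -0.0722, 0.029]
tool_rot: [-2.066, -2.363, 0.002]
ft_force: [-0.4, -0.5, 0.5]
grip_width: 0.996
grip_force: 0.0
```

Request:
arm_command([
  [30,0,0,0,0],
  [30,0,0,0,0],
  [30,0,0,0,0],
  [30,0,0,0,0],
  [30,0,0,0,0],
])

```text
time: 22.4
position: [0.5801, -0.0726, 0.0311]
tool_rot: [2.067, 2.364, 0.002]
ft_force: [0.5, 1.2, -0.1]
grip_width: 0.707
grip_force: 0.0
```

Request:
arm_command([
  [30,0,0,0,0],
  [30,0,0,0,0],
  [30,0,0,0,0],
  [30,0,0,0,0],
  [30,0,0,0,0],
])

```text
time: 22.82
position: [0.5796, -0.0725, 0.0304]
tool_rot: [2.068, 2.365, 0.0]
ft_force: [0.1, 0.3, 1.0]
grip_width: 0.458
grip_force: 25.0
```

```bash
python3 -c "
from h import *
go([.5793,-.0725,.03],7.8)"
```

```text
t 22.82 pos [ 0.5796 -0.0725  0.0304] z [ 0.  0. -1.] yawy 7.66 q7 0.38 F [0.1 0.3 1. ] w 39.83544037137735 24.996276090307674
shift [ 0.1 -0.2  0.4] spin -0.1
```

The grip is firm at 25 N. I'll lift slightly and back away from the test head while rising.

Request:
arm_command([
  [30,0,0,-4,0],
  [30,0,-8,-10,0],
  [30,0,-20,-20,0],
  [30,0,-34,-35,0],
  [30,0,-46,-52,0],
])

```text
time: 23.23
position: [0.5316, -0.0791, 0.0821]
tool_rot: [-2.067, -2.363, 0.003]
ft_force: [0.9, 0.6, -0.9]
grip_width: 0.458
grip_force: 25.0
```

Request:
arm_command([
  [30,0,-10,-20,0],
  [30,0,-14,-40,0],
  [30,0,-14,-58,0],
  [30,0,-14,-68,0],
  [30,0,-14,-70,0],
])

```text
time: 23.65
position: [0.521, -0.0808, 0.1545]
tool_rot: [2.067, 2.363, 0.005]
ft_force: [0.3, 0.2, -1.0]
grip_width: 0.455
grip_force: 25.0
```

Request:
arm_command([
  [30,0,0,0,0],
  [30,0,0,0,0],
  [30,0,0,0,0],
  [30,0,0,0,0],
  [30,0,0,0,0],
])

```text
time: 24.07
position: [0.5195, -0.0805, 0.1513]
tool_rot: [-2.067, -2.364, 0.002]
ft_force: [-0.3, -0.7, -0.1]
grip_width: 0.456
grip_force: 25.0
```

Run:
```python
from h import *
go([.5793,-.0725,.03],7.8)
tilt('s16')
q,e=snap('top','t6');p,d=snap('side','s17')
cv2.imwrite('pics/c8.png',np.hstack([cv2.resize(p[90:250,230:400,::-1],(425,400)),cv2.resize(q[100:300,160:400,::-1],(375,400))]))
```

```text
t 24.07 pos [ 0.5195 -0.0805  0.1513] z [-0.002 -0.    -1.   ] yawy 7.66 q7 0.29 F [-0.3 -0.7 -0.1] w 39.64420101857279 24.99408731378935
shift [  0.   60.5 121.2] spin -0.1
351 140
126 [(-320, -15, 152), (-324, -28, 153), (33, 4, -104)]
128 [(-307, -16, 151), (-311, -28, 151), (-315, -41, 152)]
130 [(-11, 13, -58), (-14, 4, -58), (-14, -4, -59)]
132 [(-9223372036854775808, -9223372036854775808, -9223372036854775808), (-9, 4, -56), (-8, -4, -59)]
134 [(3, 13, -58), (-8, 3, -51), (-5, -5, -55)]
136 [(10, 12, -58), (-8, 2, -46), (-2, -6, -52)]
138 [(19, 12, -59), (15, 3, -58), (14, -5, -59)]
140 [(22, 11, -56), (24, 3, -59), (22, -5, -59)]
142 [(23, 11, -52), (24, 2, -54), (22, -6, -54)]
144 [(22, 9, -45), (24, 1, -48), (23, -7, -49)]
146 [(21, 8, -39), (21, 0, -41), (23, -9, -44)]
148 [(23, 7, -35), (24, -1, -38), (22, -10, -38)]
150 [(23, 6, -29), (25, -2, -32), (23, -11, -33)]
152 [(21, 5, -22), (23, -4, -25), (24, -12, -27)]
154 [(23, 4, -18), (24, -5, -20), (22, -14, -20)]
  return _methods._mean(a, axis=axis, dtype=dtype,
  ret = ret.dtype.type(ret / rcount)
h.py:26: RuntimeWarning: invalid value encountered in cast
  print(v,[tuple((M.T@(pt('side',d,u,v,0)-s['position'])*1000).round().astype(int).tolist()) for u in (u0-4,u0,u0+4)])
```

View pics/c8.png

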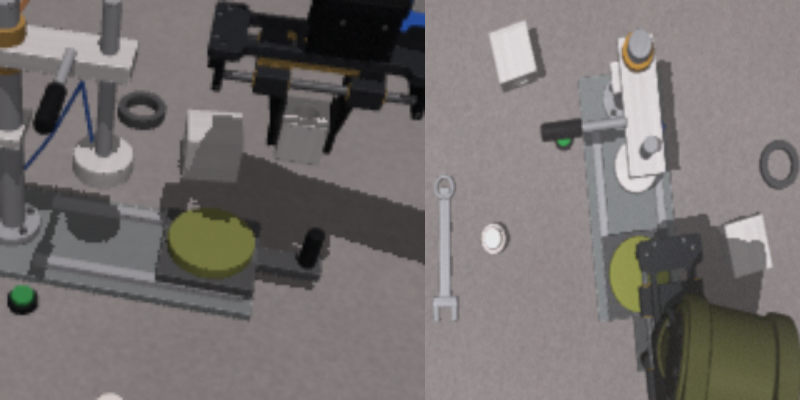

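The spacer is held level with the hole up, and its underside is at about 0.166 m. Last check is that the shuttle is still fully out.

Run:
```python
from h import *
for n,f in (('side','s2'),('side','s3'),('side','s17'),('top','t3'),('top','t4'),('top','t5')):
    p=np.load(f+'.npz')['p'].astype(int)
    g=(p[...,0]>p[...,2]+25)&(p[...,1]>p[...,2]+25)&(p.sum(2)>90)
    g[:170]=0;g[270:]=0;g[:,:275]=0;g[:,345:]=0
    v,u=np.nonzero(g); print(f,len(u),np.percentile(u,[1,99]),np.percentile(v,[1,99]))
d=np.load('s17.npz')['d']
print([pt('side',d,u,v,0).round(3).tolist() for u,v in ((354,184),(355,188),(354,190))])
```

```text
s2 431 [298. 331.] [176. 200.]
s3 431 [298. 331.] [176. 200.]
s17 718 [298. 330.] [175. 200.]
t3 739 [278. 315.] [219. 255.]
t4 1141 [279. 315.] [219.4 255. ]
t5 721 [278. 314.] [218.2 254. ]
[[0.485, -0.066, 0.075], [0.479, -0.065, 0.063], [0.481, -0.06, 0.06]]
```

Run:
```python
from h import *
def shift(n,a,b,box,th=.004):
    r0,r1,c0,c1=box
    A=cv2.cvtColor(np.load(a+'.npz')['p'],cv2.COLOR_RGB2GRAY);B=cv2.cvtColor(np.load(b+'.npz')['p'],cv2.COLOR_RGB2GRAY)
    W=np.eye(2,3,dtype=np.float32)
    cc,W=cv2.findTransformECC(A[r0:r1,c0:c1],B,np.float32([[1,0,c0],[0,1,r0]]),cv2.MOTION_TRANSLATION,(3,100,1e-6),None,3)
    print(a,b,box,'cc',round(cc,3),'shift px',round(float(W[0,2]-c0),2),round(float(W[1,2]-r0),2))
for b in ('s4','s8','s11','s15','s17'): 
    try: shift('side','s2',b,(190,214,296,330))
    except Exception as x: print(b,'x')
for b in ('s15','s17'): 
    try: shift('side','s2',b,(165,240,170,290))
    except Exception as x: print(b,'x')
for u in ([.577,-.061,.045],[.572,-.0616,.045]): print(proj('side',u),proj('top',u))
```

```text
s2 s4 (190, 214, 296, 330) cc 0.892 shift px -1.96 -0.41
s2 s8 (190, 214, 296, 330) cc 0.995 shift px -0.48 -0.16
s2 s11 (190, 214, 296, 330) cc 0.989 shift px -0.48 -0.11
s2 s15 (190, 214, 296, 330) cc 0.897 shift px -1.35 -0.19
s2 s17 (190, 214, 296, 330) cc 0.995 shift px -0.64 -0.22
s2 s15 (165, 240, 170, 290) cc 1.0 shift px 0.02 0.01
s2 s17 (165, 240, 170, 290) cc 1.0 shift px 0.02 0.0
[315.43879997 184.01222982] [297.00046284 237.10833037]
[317.38068652 184.35309072] [297.2185584  239.25422154]
```

```bash
python3 -c "
from bench import *
s=get_state();print(s['time'],s['qd'].round(3),s['grip_force']);print(close_job())"
```

```text
24.2167 [-0.002 -0.004  0.001 -0.002 -0.002  0.001  0.   ] 24.994277644607337
the job is handed in; nothing more can be done
None
```

The job is handed in at 24.2 s: the spacer is held steady with its deep hole straight up and its underside about 165 mm above the bench, and the shuttle is out, though the images suggest it sits about 1.5 mm short of its hard stop.

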